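# Push a sample tube up the reader's ramp and hold it at the stop

### The job

On the two-lane ramp of the tube reader, push the blue-capped tube from behind with the fingertips, slowly rolling it up its lane to the orange sprung stop plate at the top, without gripping or lifting it and without ever letting it run away or roll back. Gently press it square against the plate until the plate is pushed in about two thirds of its travel, and finish while holding it there with the fingers. Leave the red-capped tube at the foot of its lane and everything else where it stands.

Things in the scene. Friction and masses are not known exactly. Their poses are not given: they have to be found in the camera images.
- tube_blue: closed tube with a blue screw cap, a straight cylinder 32 mm in diameter, 90 mm long, about 60 g, lying across its lane; it rolls freely. Origin at its middle on its axis (16 mm above the bed); its y axis runs along the tube (cap at +y), x and z turn as it rolls. Starts on the foot ridge, axis at bed x = -82 mm. This is the one to push up. It may lie in either lane.
- tube_red: closed tube with a red screw cap, a straight cylinder 32 mm in diameter, 90 mm long, about 60 g, lying across its lane; it rolls freely. Origin at its middle on its axis (16 mm above the bed); its y axis runs along the tube (cap at +y), x and z turn as it rolls. Starts on the foot ridge, axis at bed x = -82 mm. It lies in the other lane and must stay there.
- bed: white sloping bed of the ramp, fixed, 220 mm wide, rising at 9 degrees away from the robot. Origin on its surface at mid-width, 27 mm above the table; x runs up the slope, y left across the lanes, z square to the surface. Two lanes, centres at y = +53 and -53 mm, each 98 mm wide between walls 12 mm high, 8 mm thick. A tube meets its stop plate with its axis at x = 52 mm; plate fully in: 66 mm.
- foot_ridge (a point): middle of the ridge at the foot of the bed, on the bed surface (bed x = -97 mm, y = 0): 5 mm high, 6 mm thick, across both lanes. It is the lower end of the bed; beyond it is only the table
- stop_block (a point): top middle of the fixed cream block behind the plates: 36 mm high above the bed, from bed x = 90 to 112 mm, 220 mm wide
- plate_left (a joint): how far the left lane's (bed y = +53 mm) orange stop plate is pushed in: 0 at rest, 0.014 m fully in. The plate is 88 mm wide and 31 mm high, faces down the slope and slides up the slope on a spring: 1.5 N to start it, 5.7 N at the end.
- plate_right (a joint): the same for the right lane (bed y = -53 mm)
- bottle: amber bottle with black cap, 52 mm in diameter, 120 mm high, standing left of the ramp; origin under its centre; leave alone
- vial: small white vial with purple cap, 24 mm in diameter, 54 mm high, standing right of the ramp; origin under its centre; leave alone
- jar: white jar with green lid, 60 mm in diameter, 65 mm high; origin under its centre; leave alone
- dish: flat round lidded dish, 92 mm in diameter, 18 mm high; origin under its centre; leave alone
- beaker: steel beaker, 70 mm in diameter, 90 mm high; origin under its centre; leave alone
Things that resemble listed ones, but are neither listed nor needed, are in the scene too. Leave any black or green look-alike of the tube_blue alone.

How it is judged (in metres and radians):
At the end, for the whole second after the job is handed in: The fingers hold the blue-capped tube (over 0.5 N, under 20 mm/s) on the bed, square within 0.1 rad, its axis beyond bed x = 58 mm: stop plate in by at least 6 of 14 mm. Red-capped tube within 12 mm and bystanders within 15 mm of their starts (x of tube_blue in the frame of bed above 0.058 m and z of tube_blue in the frame of bed between 0.012 and 0.021 m and angle between the y axis of tube_blue and the y axis of bed, either way round below 0.1 rad and contact force between the fingers and tube_blue above 0.5 N and linear speed of tube_blue below 0.02 m/s and distance of tube_red from where it was at the start of the episode below 0.012 m and distance of each of bottle, vial, jar, dish, beaker from where it was at the start of the episode below 0.015 m); the arm keeps its last pose, push and grip.
It fails at once if the blue-capped tube rolls back or runs away: it moves faster than 0.18 m/s without the fingers touching it (contact force between the fingers and tube_blue below 0.02 N and linear speed of tube_blue above 0.18 m/s).
It fails at once if the blue-capped tube is lifted: its axis is more than 10 mm higher above the bed than when it lies on it (z of tube_blue in the frame of bed above 0.026 m).
It fails at once if the fingers press the blue-capped tube with more than 30 N (contact force between the fingers and tube_blue above 30 N).
It fails at once if the red-capped tube is moved more than 12 mm (distance of tube_red from where it was at the start of the episode above 0.012 m).
It fails at once if a bystander is moved more than 15 mm (distance of any of bottle, vial, jar, dish, beaker from where it was at the start of the episode above 0.015 m).
It also fails if it takes over 40 s, if anything falls off the work surface, if the arm or the gripper's body presses on something with over 40 N, if the wrist force passes 120 N, or if a joint passes its speed limit or range.

### The arm

A 6-joint arm with a two-finger parallel gripper is mounted at the origin on the work surface. World frame = base frame: x ahead of the robot, y to its left, z up, the work surface at z = 0. Lengths are in mm, angles in rad, forces in N, time in s.
With the tool pointing down it reaches from about 275 to 1000 mm from the base axis. Payload 8.4 kg.
Tool frame: the origin (TCP) lies midway between the tips of the shut fingers; the grasp point (between the pads) lies 19 mm behind it; z points along the fingers, y is the line along which they close (so a half turn about z gives the same grasp; the last joint's range is limited). The gripper opens to 85 mm and grips with 20 to 120 N. Pads are 22 mm wide; open, the fingers measure 114 mm over their backs; the gripper's body (76 mm by 85 mm) begins 54 mm behind the grasp point. The pads swing forward as they close: fully open they stand 13 mm farther back than shut.
Start: joints at [1.177, 0.353, 1.633, -0, 1.155, -0.002], TCP at [238.657, 577.643, 231.281] pointing down, gripper open.
Joint ranges: [-2.63, 2.63], [-0.92, 2.1], [0.06, 2.66], [-1.3, 4.44], [0, 2.69], [-3.02, 3.02]. Speed limits (rad/s): [2.22, 2.22, 2.79, 3.14, 3.14, 3.14].

### API

Orientations are given as [roll, pitch, yaw] about the fixed x, y, z axes, in that order (R = Rz(yaw) Ry(pitch) Rx(roll)).
In Python, from rig import telemetry, optics, r gives the robot as it stands.
- The arm moves only by the tool play_rows, never from a script. Its arguments are lists of equal length, an entry for each row: "dp": the shift along the tool's x, y, z in units of 40 mm (1.0 is 40 mm), a list of three; "rot": the turn, a rotation vector about the tool's x, y, z in units of 6 degrees (1.0 is 6 degrees), a list of three. In form: {"dp": [[tx, ty, tz], ...], "rot": [[ax, ay, az], ...]}. A call has 1 to 5 rows; each row is the pose to reach, as a shift and turn from the pose commanded when the call began, along the tool's axes at that moment; what a row does not reach only later rows make up. A row lasts 1/12 s, in which the tool goes at most 41.7 mm and 7.16 degrees, less where a joint would pass 70% of its speed; a pose out of reach is approached as far as the arm can. A call with a gripper value outside its range is refused whole. "fingers" is the opening, from 0 (shut) to 1 (fully open), set as the call begins (left out, the last holds). The fingers move at their own pace and stop on an object; "grip_force" is the grip in N (left out, the last holds). Time passes only in rows, so rows that repeat a pose let the fingers close. It gives the time, the measured TCP pose, the force, the opening and the grip force at its end, in the units of the state.
- telemetry.sense(): the state, without advancing time (a new reading comes with each control period).
- optics.grab_frame(name): name is "side" or "top"; returns a dict with "color" (480x640x3 uint8, red, green, blue), "mtx" (3x3 intrinsics, pixels), "R" (3x3) and "t" (3): a world point X has camera coordinates R X + t. Camera axes: x right, y down, z forward; pixel columns grow to the right and rows downward; lengths in mm; the calibration is good to about 2 mm. A picture is of the moment at which its call begins. There is no depth.
- r.sign_off(): hands the job in; it is judged then, once.
The state is a dict: "clock": time; "qpos": joint angles; "qvel": joint speeds; "joint_efforts": joint torques, N m; "eef_pos": TCP position; "tcp_rot": TCP orientation; "contact_force": force on the tool from outside, world axes, zero at the start; "wrist_torque": the same for the moment, N m; "opening": opening from 0.0 (shut) to 1.0 (fully open); "grasp_force": force on a finger pad.
Only numpy, scipy, OpenCV 4.12 (cv2) and the standard library are available. Lean on these libraries where they do the work, as an engineer would, in place of code of your own. Each camera call takes 0.05 s, during which the arm holds its last target. There are 200 camera calls.

## Working session

There is one attempt and no reset: what is moved stays moved. The work goes in short steps, Python scripts to look and compute and a tool call to move; the robot and the scene stay as the last step left them, time stands still between calls to the robot, and variables do not carry over. Pictures are saved under pics/ and viewed, at most 10 in all, crops included, and the job is handed in when it is done.

Besides the shell and the picture viewer there is one more tool, called after "Emit:" as name(argument=value, ...) on one line, values as JSON. play_rows: Moves the arm, as the interface text tells. Its arguments: {"type":"object","properties":{"dp":{"type":"array"},"rot":{"type":"array"},"fingers":{"type":"number"},"grip_force":{"type":"number"}},"required":["dp","rot"]}

```bash
mkdir -p pics; cat > h.py <<'E'
import numpy as np, cv2
from rig import telemetry, optics, r
def grab(n,fn=None):
    f=optics.grab_frame(n)
    if fn: cv2.imwrite('pics/'+fn,f['color'][:,:,::-1])
    return f
def ray(f,u,v):
    K,R,t=map(np.array,(f['mtx'],f['R'],f['t'])); d=R.T@np.linalg.solve(K,[u,v,1]); return -R.T@t,d
def onz(f,u,v,z):
    c,d=ray(f,u,v); return c+d*(z-c[2])/d[2]
def proj(f,X):
    p=np.array(f['mtx'])@(np.array(f['R'])@np.array(X,float)+np.array(f['t'])); return p[:2]/p[2]
E
python3 -c "
from h import *
grab('top','top0.png');grab('side','side0.png');print(telemetry.sense())"
```

```text
{'clock': 0.1, 'qpos': array([ 1.17658575e+00,  3.53566244e-01,  1.63406076e+00, -1.20280844e-05,
        1.15517733e+00, -2.37762093e-03]), 'qvel': array([-0.00107005, -0.00277029, -0.00052108, -0.0009488 ,  0.00060853,
        0.0012466 ]), 'joint_efforts': array([ 2.08194811e-04, -6.06351757e+01, -3.42820215e+01,  1.67661392e-05,
        3.79415578e-03,  4.81837094e-05]), 'eef_pos': array([238.50637888, 577.24824306, 230.64421573]), 'tcp_rot': array([-3.14038095e+00,  8.11726075e-06,  2.74976456e+00]), 'contact_force': array([-0.29189224, -0.26442799,  0.49101044]), 'wrist_torque': array([0.03418552, 0.00803251, 0.01821215]), 'grasp_force': 0.0, 'opening': 1.0016371556285653}
```

View pics/top0.png

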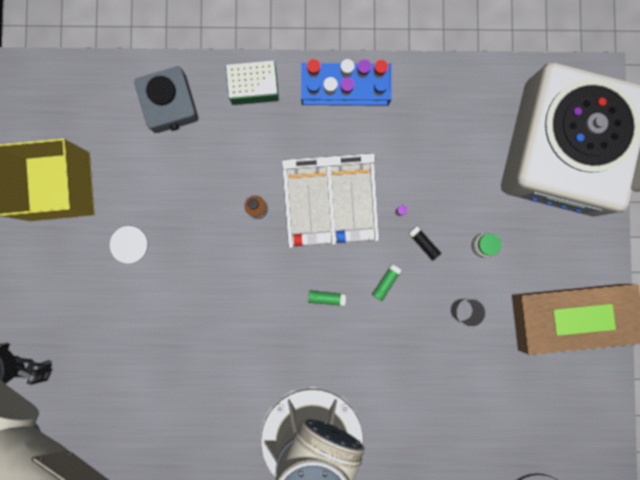

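View pics/side0.png

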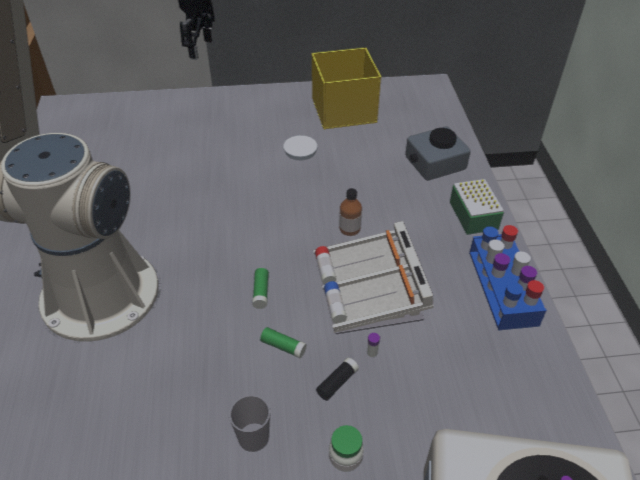

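Top view: the ramp spans about (283–378, 155–247). The red-capped tube is in the left lane with its cap at (297,240). The blue-capped tube is in the right lane with its cap at (341,237) and its white body to the right of it. The green (326,298), (386,283) and black (425,243) look-alikes lie off the ramp, as do the blue caps in the rack. The target is the blue cap on the white tube in the right lane. One enlarged crop to confirm.

```bash
cat > m.py <<'E'
from h import *
f=grab('top');g=grab('side')
im=f['color'];c=im[145:255,275:390]
cv2.imwrite('pics/crop0.png',cv2.resize(c,None,fx=5,fy=5,interpolation=cv2.INTER_CUBIC)[:,:,::-1])
def masks(f):
    h=cv2.cvtColor(f['color'],cv2.COLOR_RGB2HSV)
    for n,lo,hi in(('blue',(105,130,60),(125,255,255)),('orange',(8,120,120),(18,255,255)),('red',(0,150,100),(5,255,255))):
        m=cv2.inRange(h,lo,hi);k,_,s,ce=cv2.connectedComponentsWithStats(m)
        print(n,[(ce[i].round(1).tolist(),s[i].tolist()) for i in range(1,k) if s[i][4]>12])
masks(f);masks(g)
print(ray(f,320,240)[0],ray(g,320,240)[0])
E
python3 m.py
```

```text
blue [([345.6, 87.3], [301, 63, 90, 42, 2494]), ([579.6, 137.2], [575, 133, 10, 9, 72]), ([534.2, 198.9], [531, 198, 7, 3, 17]), ([548.8, 202.8], [546, 202, 6, 3, 15]), ([577.5, 210.0], [575, 209, 6, 3, 14]), ([340.6, 236.2], [337, 231, 8, 11, 78])]
orange [([352.6, 171.6], [334, 170, 35, 4, 49]), ([306.0, 175.0], [290, 173, 35, 5, 46]), ([256.2, 207.4], [246, 197, 19, 19, 146])]
red [([313.4, 66.0], [309, 60, 10, 13, 116]), ([380.5, 66.6], [376, 60, 10, 14, 112]), ([601.8, 101.3], [598, 97, 9, 9, 60]), ([297.4, 239.5], [294, 235, 7, 11, 63])]
blue [([491.0, 232.9], [483, 227, 18, 14, 169]), ([505.3, 291.1], [470, 236, 76, 93, 2644]), ([330.6, 285.5], [325, 282, 13, 9, 77])]
orange [([392.2, 244.9], [387, 231, 12, 28, 93]), ([405.6, 280.8], [399, 265, 14, 32, 111])]
red [([510.8, 230.0], [504, 226, 13, 10, 54]), ([321.5, 249.8], [317, 247, 11, 7, 47])]
[ 418.2986794     4.60259224 1415.5287355 ] [ 375.26743031 -902.06772541 1053.17757073]
```

View pics/crop0.png

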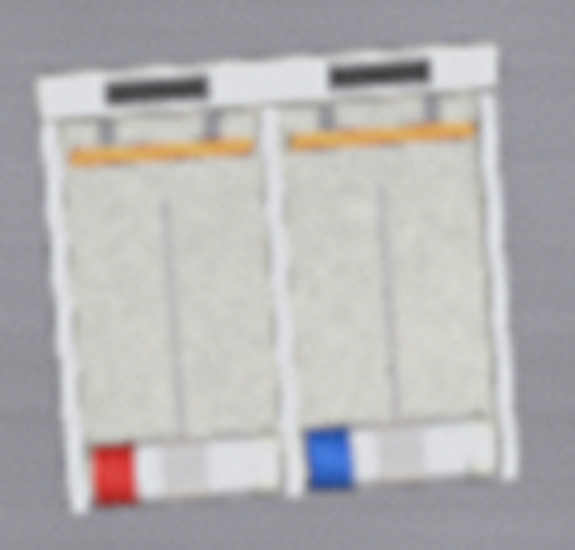

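Confirmed: the crop shows the blue cap at crop (330,458), with its white body lying across the right lane. Next, the bed pose from block corners and tube ends.

```bash
cat > bed.py <<'E'
from h import *
f=grab('top');g=grab('side');s,c=np.sin(np.radians(9)),np.cos(np.radians(9))
P=[((37,76),(112,110,36)),((497,44),(112,-110,36)),((40,118),(90,110,36)),((498,95),(90,-110,36)),
((308,460),(-82,-8,28)),((492,452),(-82,-98,28)),((92,473),(-82,98,28)),((278,465),(-82,8,28)),
((69,158),(68,97,31)),((253,146),(68,9,31)),((291,143),(68,-9,31)),((475,130),(68,-97,31))]
A=[];B=[]
for (u,v),(x,y,z) in P:
    h=27+x*s+z*c; B.append(onz(f,u/5+275,v/5+145,h)[:2]); A.append((x*c-z*s,y))
A=np.array(A);B=np.array(B);a,b=A.mean(0),B.mean(0)
U,S,V=np.linalg.svd((A-a).T@(B-b));R=(U@V).T;t=b-R@a
yaw=np.arctan2(R[1,0],R[0,0]);print('bed',t,yaw);print((A@R.T+t-B).round(1).tolist())
Rw=np.array([[R[0,0],R[0,1],0],[R[1,0],R[1,1],0],[0,0,1]])@np.array([[c,0,-s],[0,1,0],[s,0,c]])
T=np.r_[t,27]
np.savez('bed.npz',R=Rw,T=T)
for p in [(112,110,36),(112,-110,36),(-82,-8,16),(68,-97,31),(68,-9,31)]: print(p,proj(g,Rw@p+T).round(1),proj(f,Rw@p+T).round(1))
# cap check, two views
def tri(u,v,w,x):
    c1,d1=ray(f,u,v);c2,d2=ray(g,w,x);k=np.linalg.lstsq(np.c_[d1,-d2],c2-c1,rcond=None)[0];return (c1+k[0]*d1+c2+k[1]*d2)/2
for q in [(340.6,236.2,330.6,285.5),(352.6,171.6,405.6,280.8),(297.4,239.5,321.5,249.8)]: X=tri(*q);print(X.round(1),(Rw.T@(X-T)).round(1))
for n,q in dict(red=(-82,98,16),behind=(-125,-53,16),up=(60,-53,16)).items(): print(n,(Rw@q+T).round(1))
E
python3 bed.py
```

```text
bed [580.29855085 -43.47338539] 0.06900248713068231
[[2.3, 0.5], [1.0, -0.6], [0.1, 0.4], [3.2, -1.3], [0.3, 0.0], [2.3, -0.5], [-0.4, 1.2], [1.6, 1.4], [-2.2, -0.5], [-2.3, -0.4], [-2.6, -0.2], [-3.2, 0.1]]
(112, 110, 36) [404.6 219. ] [282.2 159.2]
(112, -110, 36) [434.3 294. ] [374.7 153.4]
(-82, -8, 16) [332.3 284.5] [336.3 236.4]
(68, -97, 31) [411.4 295.7] [370.  172.3]
(68, -9, 31) [399.9 263.9] [333.3 174.7]
[495.1 -67.   39.1] [-83.7 -17.6  25.5]
[648.6 -94.2  66.4] [ 70.  -55.3  28.8]
[487.2  37.7  39.3] [-84.3  87.4  25.8]
red [490.2  48.5  30. ]
behind [ 458.3 -105.    23.2]
up [640.6 -92.4  52.2]
```

```bash
cat > go.py <<'E'
import sys
from h import *
from scipy.spatial.transform import Rotation as Ro
b=np.load('bed.npz');Rb,T=b['R'],b['T']
s=telemetry.sense();p=s['eef_pos'];Rt=Ro.from_euler('xyz',s['tcp_rot'])
Rg=Ro.from_matrix(Rb@np.diag([1,-1,-1.]))   # tool x up the slope, z into the bed
print('t',s['clock'],'bed pos',(Rb.T@(p-T)).round(1),'err rot deg',np.degrees((Rt.inv()*Rg).as_rotvec()).round(1),'F bed',(Rb.T@s['contact_force']).round(1),'op',round(s['opening'],2))
if len(sys.argv)>3:
    g=Rb@np.array(list(map(float,sys.argv[1:4])))+T
    d=Rt.inv().apply(g-p)/40; w=np.degrees((Rt.inv()*Rg).as_rotvec())/6
    N=max(1,int(np.ceil(max(np.linalg.norm(d)*40/38,np.linalg.norm(w)*6/6.5))))
    print('N',N); 
    for k in range(1,min(N,5)+1): print((d*k/N).round(2).tolist(),(w*k/N).round(2).tolist())
E
python3 go.py -130 -53 110
```

```text
t 0.3 bed pos [-262.5  643.   248.1] err rot deg [-12.1   2.9 153.2] F bed [0.1 0.1 0.2] op 1.0
N 24
[-0.46, -0.58, 0.12] [-0.08, 0.02, 1.06]
[-0.93, -1.16, 0.24] [-0.17, 0.04, 2.13]
[-1.39, -1.74, 0.36] [-0.25, 0.06, 3.19]
[-1.86, -2.31, 0.48] [-0.34, 0.08, 4.26]
[-2.32, -2.89, 0.6] [-0.42, 0.1, 5.32]
```

Emit:
play_rows(dp=[[-0.46, -0.58, 0.1], [-0.93, -1.16, 0.2], [-1.39, -1.74, 0.3], [-1.86, -2.31, 0.4], [-2.32, -2.89, 0.5]], rot=[[-0.08, 0.02, 1.06], [-0.17, 0.04, 2.13], [-0.25, 0.06, 3.19], [-0.34, 0.08, 4.26], [-0.42, 0.1, 5.32]], fingers=0.5)

```text
clock: 0.72
eef_pos: [280.4, 434.0, 211.0]
tcp_rot: [3.102, -0.022, 2.188]
contact_force: [0.6, -0.3, 0.2]
opening: 0.499
grasp_force: 0.0
```

```bash
python3 go.py -130 -53 110
```

```text
t 0.7167 bed pos [-234.2  497.1  223.4] err rot deg [ -9.5   2.2 121. ] F bed [ 0.6 -0.3  0.1] op 0.5
N 19
[-0.7, -0.25, 0.1] [-0.08, 0.02, 1.06]
[-1.41, -0.49, 0.2] [-0.17, 0.04, 2.12]
[-2.11, -0.74, 0.3] [-0.25, 0.06, 3.18]
[-2.81, -0.98, 0.4] [-0.33, 0.08, 4.24]
[-3.52, -1.23, 0.5] [-0.42, 0.1, 5.31]
```

Emit:
play_rows(dp=[[-0.7, -0.25, 0.1], [-1.41, -0.49, 0.2], [-2.11, -0.74, 0.3], [-2.81, -0.98, 0.4], [-3.52, -1.23, 0.5]], rot=[[-0.08, 0.02, 1.06], [-0.17, 0.04, 2.12], [-0.25, 0.06, 3.18], [-0.33, 0.08, 4.24], [-0.42, 0.1, 5.31]])

```text
clock: 1.13
eef_pos: [322.9, 291.9, 186.3]
tcp_rot: [3.081, -0.062, 1.633]
contact_force: [0.0, -0.1, 0.1]
opening: 0.499
grasp_force: 0.0
```

```bash
python3 go.py -130 -53 110
```

```text
t 1.1333 bed pos [-205.8  352.3  193.9] err rot deg [-7.   1.6 89.1] F bed [ 0.  -0.1  0.1] op 0.5
N 14
[-0.73, 0.16, 0.09] [-0.08, 0.02, 1.06]
[-1.46, 0.31, 0.18] [-0.17, 0.04, 2.12]
[-2.19, 0.47, 0.27] [-0.25, 0.06, 3.18]
[-2.92, 0.63, 0.37] [-0.33, 0.08, 4.24]
[-3.65, 0.79, 0.46] [-0.42, 0.09, 5.3]
```

Emit:
play_rows(dp=[[-0.73, 0.16, 0.09], [-1.46, 0.31, 0.18], [-2.19, 0.47, 0.27], [-2.92, 0.63, 0.37], [-3.65, 0.79, 0.46]], rot=[[-0.08, 0.02, 1.06], [-0.17, 0.04, 2.12], [-0.25, 0.06, 3.18], [-0.33, 0.08, 4.24], [-0.42, 0.09, 5.3]])

```text
clock: 1.55
eef_pos: [365.2, 149.6, 161.0]
tcp_rot: [3.083, -0.105, 1.077]
contact_force: [1.0, 0.3, -0.5]
opening: 0.501
grasp_force: 0.0
```

```bash
python3 go.py -130 -53 110
```

```text
t 1.55 bed pos [-177.8  207.4  163.8] err rot deg [-4.5  1.  57.3] F bed [ 1.   0.2 -0.7] op 0.5
N 9
[-0.54, 0.51, 0.1] [-0.08, 0.02, 1.06]
[-1.08, 1.02, 0.2] [-0.17, 0.04, 2.12]
[-1.62, 1.53, 0.3] [-0.25, 0.06, 3.18]
[-2.16, 2.05, 0.4] [-0.33, 0.08, 4.24]
[-2.7, 2.56, 0.5] [-0.41, 0.09, 5.31]
```

Emit:
play_rows(dp=[[-0.54, 0.51, 0.1], [-1.08, 1.02, 0.2], [-1.62, 1.53, 0.3], [-2.16, 2.05, 0.4], [-2.7, 2.56, 0.5]], rot=[[-0.08, 0.02, 1.06], [-0.17, 0.04, 2.12], [-0.25, 0.06, 3.18], [-0.33, 0.08, 4.24], [-0.41, 0.09, 5.31]])

```text
clock: 1.97
eef_pos: [406.9, 7.3, 135.9]
tcp_rot: [3.109, -0.141, 0.518]
contact_force: [-0.2, 0.8, 0.3]
opening: 0.498
grasp_force: 0.0
```

```bash
python3 go.py -130 -53 60
```

```text
t 1.9667 bed pos [-150.4   62.6  134. ] err rot deg [-2.   0.5 25.4] F bed [-0.1  0.8  0.3] op 0.5
N 4
[-0.2, 0.72, 0.44] [-0.08, 0.02, 1.06]
[-0.39, 1.45, 0.88] [-0.17, 0.04, 2.12]
[-0.59, 2.17, 1.31] [-0.25, 0.06, 3.18]
[-0.78, 2.89, 1.75] [-0.33, 0.08, 4.24]
```

Emit:
play_rows(dp=[[-0.2, 0.72, 0.44], [-0.39, 1.45, 0.88], [-0.59, 2.17, 1.31], [-0.78, 2.89, 1.75], [-0.78, 2.89, 1.75]], rot=[[-0.08, 0.02, 1.06], [-0.17, 0.04, 2.12], [-0.25, 0.06, 3.18], [-0.33, 0.08, 4.24], [-0.33, 0.08, 4.24]])

```text
clock: 2.38
eef_pos: [447.7, -107.4, 63.8]
tcp_rot: [3.141, -0.155, 0.065]
contact_force: [-0.9, 0.1, 0.2]
opening: 0.499
grasp_force: 0.0
```

```bash
python3 go.py -130 -53 8; python3 -c "
from h import *
a=grab('top')['color'][130:290,240:420];b=grab('side')['color'][190:350,260:440]
cv2.imwrite('pics/near.png',cv2.resize(np.hstack([a,b]),(800,356),interpolation=cv2.INTER_CUBIC)[:,:,::-1])"
```

```text
t 2.3833 bed pos [-129.2  -54.6   57.7] err rot deg [ 0.   0.1 -0.2] F bed [-0.9  0.1  0.3] op 0.5
N 2
[-0.01, -0.02, 0.62] [0.0, 0.01, -0.02]
[-0.02, -0.04, 1.24] [0.01, 0.02, -0.04]
```

View pics/near.png

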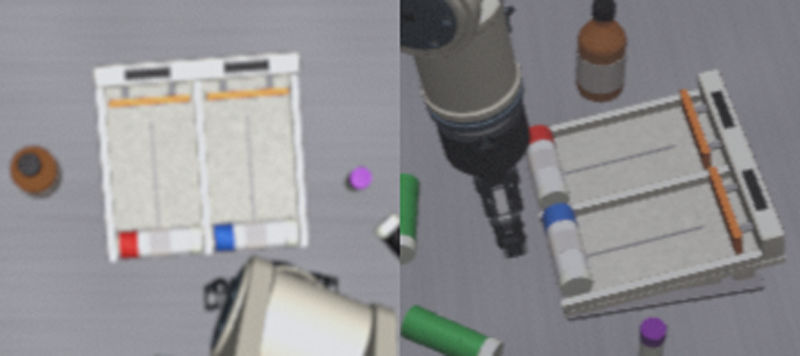

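The picture shows the fingers behind the blue tube (side view, tip at about (512,248)), clear of both tubes. Lowering to axis height.

Emit:
play_rows(dp=[[0, -0.02, 0.4], [-0.01, -0.03, 0.8], [-0.02, -0.04, 1.1], [-0.02, -0.04, 1.24], [-0.02, -0.04, 1.24]], rot=[[0, 0, 0], [0, 0, 0], [0, 0, 0], [0, 0, 0], [0, 0, 0]])

```text
clock: 2.9
eef_pos: [453.0, -100.9, 16.5]
tcp_rot: [-3.141, -0.155, 0.077]
contact_force: [-0.2, 0.8, 0.1]
opening: 0.502
grasp_force: 0.0
```

Emit:
play_rows(dp=[[0.08, 0, 0], [0.16, 0, 0], [0.24, 0, 0], [0.32, 0, 0], [0.35, 0, 0]], rot=[[0, 0, 0], [0, 0, 0], [0, 0, 0], [0, 0, 0], [0, 0, 0]])

```text
clock: 3.32
eef_pos: [468.4, -101.0, 19.7]
tcp_rot: [3.141, -0.158, 0.075]
contact_force: [-0.1, 0.2, -0.0]
opening: 0.501
grasp_force: 0.0
```

```bash
python3 go.py; python3 -c "
from h import *
a=grab('top')['color'][130:290,240:420];b=grab('side')['color'][190:350,260:440]
cv2.imwrite('pics/near2.png',cv2.resize(np.hstack([a,b]),(800,356),interpolation=cv2.INTER_CUBIC)[:,:,::-1])"
```

```text
t 3.3167 bed pos [-115.3  -49.7   10.8] err rot deg [ 0.  -0.   0.3] F bed [-0.1  0.2  0. ] op 0.5
```

View pics/near2.png

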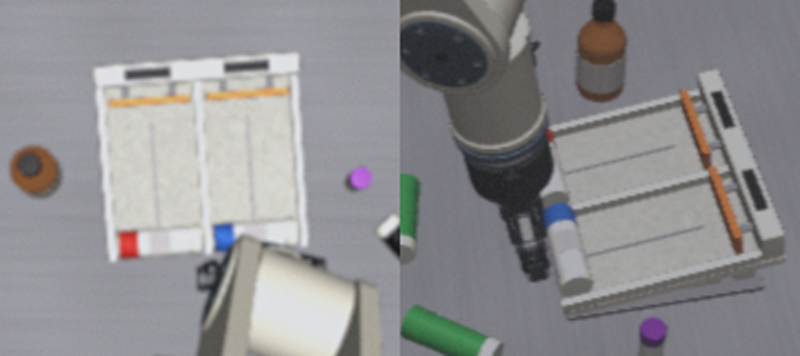

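The near finger is now just behind the tube's lower side. I'll trim y and z and start pushing slowly.

Emit:
play_rows(dp=[[0.04, 0.04, 0.02], [0.1, 0.08, 0.04], [0.16, 0.08, 0.05], [0.22, 0.08, 0.05], [0.28, 0.08, 0.05]], rot=[[0, 0, 0], [0, 0, 0], [0, 0, 0], [0, 0, 0], [0, 0, 0]])

```text
clock: 3.83
eef_pos: [478.9, -103.3, 18.6]
tcp_rot: [3.141, -0.156, 0.074]
contact_force: [-1.6, -0.9, 0.3]
opening: 0.499
grasp_force: 0.2
```

```bash
python3 go.py; cat > cap.py <<'E'
from h import *
b=np.load('bed.npz');f=grab('top');g=grab('side')
def cap(f,lo,hi,box):
    x,y,w,h=box;m=cv2.inRange(cv2.cvtColor(f['color'],cv2.COLOR_RGB2HSV),lo,hi)[y:y+h,x:x+w]
    v,u=np.nonzero(m);return (u.mean()+x,v.mean()+y,len(u)) if len(u) else None
for n,lo,hi in(('blue',(105,130,60),(125,255,255)),('red',(0,150,100),(5,255,255))):
    for k,q,bx in(('top',f,(280,160,100,90)),('side',g,(310,240,110,60))):
        c=cap(q,lo,hi,bx)
        if c:
            X=b['T'].copy()
            o,d=ray(q,c[0],c[1]);nz=b['R'][:,2];P=o+d*((b['T']+25.6*nz-o)@nz)/(d@nz)
            print(n,k,np.round(c,1),'bed',(b['R'].T@(P-b['T'])).round(1))
        else: print(n,k,'hidden')
E
python3 cap.py
```

```text
t 3.8333 bed pos [-105.3  -52.6    8.2] err rot deg [-0.   0.1  0.3] F bed [-1.6 -0.8  0.6] op 0.5
blue top [340.2 233.7  77. ] bed [-75.2 -17.3  25.6]
blue side [334.4 284.5  69. ] bed [-77.7 -16.9  25.6]
red top [297.4 239.4  62. ] bed [-82.   87.1  25.6]
red side hidden
```

Emit:
play_rows(dp=[[0.1, 0, 0], [0.22, 0, 0], [0.35, 0, 0], [0.48, 0, 0], [0.6, 0, 0]], rot=[[0, 0, 0], [0, 0, 0], [0, 0, 0], [0, 0, 0], [0, 0, 0]])

```text
clock: 4.35
eef_pos: [503.4, -101.4, 22.7]
tcp_rot: [3.141, -0.156, 0.074]
contact_force: [-1.3, 0.3, 0.4]
opening: 0.502
grasp_force: 0.3
```

```bash
python3 go.py; python3 cap.py; python3 -c "
from h import *
a=grab('top')['color'][130:290,240:420];b=grab('side')['color'][190:350,260:440]
cv2.imwrite('pics/p3.png',cv2.resize(np.hstack([a,b]),(800,356),interpolation=cv2.INTER_CUBIC)[:,:,::-1])"
```

```text
t 4.35 bed pos [-80.4 -52.5   8.3] err rot deg [-0.   0.   0.3] F bed [-1.2  0.4  0.6] op 0.5
blue top [339.1 223.2  64. ] bed [-49.5 -16.1  25.6]
blue side [346.7 281.5  63. ] bed [-50.9 -17.   25.6]
red top [297.3 239.3  63. ] bed [-81.9  87.3  25.6]
red side hidden
```

View pics/p3.png

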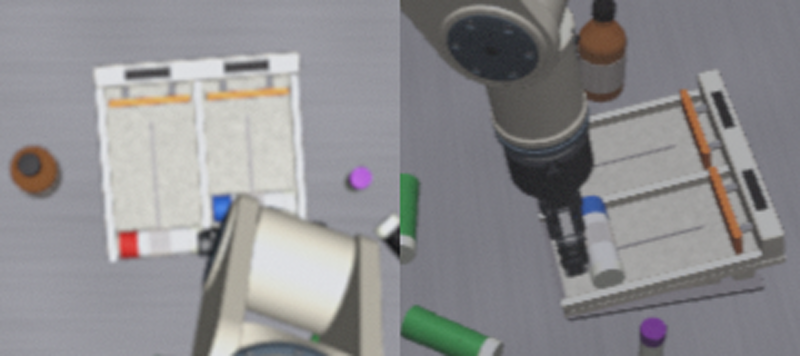

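The tube is square, up off the ridge and riding against both fingers (side crop, about (600,240)). The red tube is unmoved. Continuing.

Emit:
play_rows(dp=[[0.1, 0, 0], [0.23, 0, 0], [0.37, 0, 0], [0.51, 0, 0], [0.63, 0, 0]], rot=[[0, 0, 0], [0, 0, 0], [0, 0, 0], [0, 0, 0], [0, 0, 0]])

```text
clock: 4.97
eef_pos: [528.3, -99.6, 26.6]
tcp_rot: [3.141, -0.157, 0.074]
contact_force: [-0.4, 0.4, 0.2]
opening: 0.5
grasp_force: 0.3
```

Emit:
play_rows(dp=[[0.1, 0, 0], [0.23, 0, 0], [0.37, 0, 0], [0.51, 0, 0], [0.63, 0, 0]], rot=[[0, 0, 0], [0, 0, 0], [0, 0, 0], [0, 0, 0], [0, 0, 0]])

```text
clock: 5.38
eef_pos: [552.9, -97.7, 30.4]
tcp_rot: [3.141, -0.156, 0.074]
contact_force: [-0.1, 0.5, 1.0]
opening: 0.501
grasp_force: 0.3
```

```bash
python3 go.py; python3 cap.py
```

```text
t 5.3833 bed pos [-30.2 -52.3   8.3] err rot deg [-0.   0.   0.3] F bed [0.1 0.5 1. ] op 0.5
blue top [336.2 201.8  24. ] bed [  2.7 -12.3  25.6]
blue side [370.6 275.8  48. ] bed [  1.2 -17.4  25.6]
red top [297.4 239.4  62. ] bed [-82.   87.1  25.6]
red side [321.6 249.7  50. ] bed [-86.   88.4  25.6]
```

Emit:
play_rows(dp=[[0.1, 0, 0], [0.22, 0, 0], [0.35, 0, 0], [0.48, 0, 0], [0.6, 0, 0]], rot=[[0, 0, 0], [0, 0, 0], [0, 0, 0], [0, 0, 0], [0, 0, 0]])

```text
clock: 5.9
eef_pos: [576.5, -96.0, 34.2]
tcp_rot: [3.141, -0.156, 0.074]
contact_force: [0.0, -0.7, 0.9]
opening: 0.496
grasp_force: 0.3
```

Emit:
play_rows(dp=[[0.1, 0, 0], [0.2, 0, 0], [0.3, 0, 0], [0.38, 0, 0], [0.45, 0, 0]], rot=[[0, 0, 0], [0, 0, 0], [0, 0, 0], [0, 0, 0], [0, 0, 0]])

```text
clock: 6.32
eef_pos: [593.9, -94.6, 36.9]
tcp_rot: [3.141, -0.156, 0.074]
contact_force: [-0.6, 0.5, 1.5]
opening: 0.5
grasp_force: 0.3
```

```bash
python3 go.py; python3 cap.py
```

```text
t 6.3167 bed pos [ 11.4 -52.    8.2] err rot deg [-0.   0.1  0.3] F bed [-0.4  0.5  1.5] op 0.5
blue top [334.  182.5   2. ] bed [49.3 -9.8 25.6]
blue side [389.7 270.9  33. ] bed [ 43.1 -16.8  25.6]
red top [297.4 239.5  62. ] bed [-82.4  87.1  25.6]
red side [321.2 249.7  52. ] bed [-86.8  88.7  25.6]
```

Emit:
play_rows(dp=[[0.04, 0, 0], [0.1, 0, 0], [0.16, 0, 0], [0.22, 0, 0], [0.27, 0, 0]], rot=[[0, 0, 0], [0, 0, 0], [0, 0, 0], [0, 0, 0], [0, 0, 0]])

```text
clock: 6.83
eef_pos: [604.5, -93.9, 38.6]
tcp_rot: [3.141, -0.156, 0.074]
contact_force: [-0.6, 0.3, 1.0]
opening: 0.497
grasp_force: 0.3
```

```bash
cat > plate.py <<'E'
from h import *
import sys,subprocess
b=np.load('bed.npz');F=[]
g=grab('side')
for _ in range(4): grab('side');F.append(b['R'].T@telemetry.sense()['contact_force'])
print('F',np.mean(F,0).round(2))
m=cv2.inRange(cv2.cvtColor(g['color'],cv2.COLOR_RGB2HSV),(8,120,120),(18,255,255))
for n,(y0,y1) in dict(left=(225,262),right=(263,300)).items():
    v,u=np.nonzero(m[y0:y1,380:430]);print(n,len(u),(u.mean()+380).round(2),(v.mean()+y0).round(2))
E
python3 go.py; python3 cap.py|head -2;python3 plate.py
```

```text
t 6.8333 bed pos [ 22.2 -52.    8.2] err rot deg [-0.   0.   0.3] F bed [-0.4  0.3  1. ] op 0.5
blue top hidden
blue side [394.9 269.9  32. ] bed [ 54.5 -17.5  25.6]
F [ 0.36 -0.12  0.24]
left 6 397.5 257.0
right 115 405.61 280.75
```

Emit:
play_rows(dp=[[0.03, 0, 0], [0.06, 0, 0], [0.09, 0, 0], [0.12, 0, 0], [0.15, 0, 0]], rot=[[0, 0, 0], [0, 0, 0], [0, 0, 0], [0, 0, 0], [0, 0, 0]])

```text
clock: 7.6
eef_pos: [609.1, -93.4, 39.1]
tcp_rot: [3.142, -0.154, 0.074]
contact_force: [-5.7, -1.4, 3.4]
opening: 0.5
grasp_force: 2.7
```

```bash
python3 go.py; python3 cap.py|head -2;python3 plate.py
```

```text
t 7.6 bed pos [ 26.9 -51.8   8. ] err rot deg [-0.   0.2  0.3] F bed [-5.1 -1.   4.2] op 0.5
blue top hidden
blue side [397.  269.2  31. ] bed [ 59.1 -16.9  25.6]
F [-4.92 -1.21  2.81]
left 0 nan nan
right 114 407.25 280.46plate.py:9: RuntimeWarning: Mean of empty slice.
  v,u=np.nonzero(m[y0:y1,380:430]);print(n,len(u),(u.mean()+380).round(2),(v.mean()+y0).round(2))
  ret = ret.dtype.type(ret / rcount)
```

Emit:
play_rows(dp=[[0.03, 0, 0], [0.06, 0, 0], [0.09, 0, 0], [0.12, 0, 0], [0.14, 0, 0]], rot=[[0, 0, 0], [0, 0, 0], [0, 0, 0], [0, 0, 0], [0, 0, 0]])

```text
clock: 8.37
eef_pos: [613.9, -93.0, 39.8]
tcp_rot: [-3.141, -0.153, 0.074]
contact_force: [-9.2, -3.2, 5.4]
opening: 0.497
grasp_force: 4.5
```

```bash
python3 go.py; python3 cap.py|head -2;python3 plate.py 2>/dev/null; python3 -c "
from h import *
b=grab('side')['color'][220:330,310:460]
cv2.imwrite('pics/p4.png',cv2.resize(b,(750,550),interpolation=cv2.INTER_CUBIC)[:,:,::-1])"
```

```text
t 8.3667 bed pos [ 31.7 -51.7   8. ] err rot deg [-0.1  0.3  0.3] F bed [-8.5 -2.5  6.8] op 0.5
blue top hidden
blue side [399.2 269.   27. ] bed [ 63.7 -17.9  25.6]
F [-7.6  -1.29  5.03]
left 0 nan nan
right 125 409.51 279.93
```

View pics/p4.png

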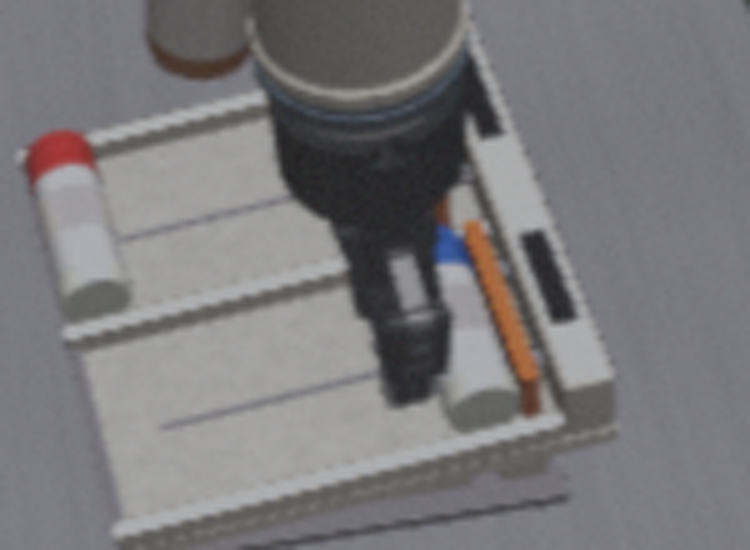

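The tube is square against the plate, which is in about 8.5 mm. A last nudge of 1 mm, then settle.

Emit:
play_rows(dp=[[0.01, 0, 0], [0.02, 0, 0], [0.025, 0, 0], [0.025, 0, 0], [0.025, 0, 0]], rot=[[0, 0, 0], [0, 0, 0], [0, 0, 0], [0, 0, 0], [0, 0, 0]])

```text
clock: 9.18
eef_pos: [614.5, -93.0, 39.9]
tcp_rot: [-3.141, -0.152, 0.074]
contact_force: [-8.6, -2.7, 4.7]
opening: 0.502
grasp_force: 4.3
```

```bash
python3 go.py; python3 cap.py;python3 plate.py 2>/dev/null; python3 go.py
```

```text
t 9.1833 bed pos [ 32.4 -51.7   7.9] err rot deg [-0.1  0.3  0.3] F bed [-7.9 -2.1  6.1] op 0.5
blue top hidden
blue side [399.5 269.1  28. ] bed [ 64.3 -18.4  25.6]
red top [297.4 239.4  62. ] bed [-82.1  87.1  25.6]
red side [321.4 249.8  49. ] bed [-86.5  88.3  25.6]
F [-8.39 -2.31  6.51]
left 0 nan nan
right 128 410.02 280.13
t 9.5333 bed pos [ 32.4 -51.7   7.9] err rot deg [-0.1  0.3  0.3] F bed [-8.4 -1.9  6. ] op 0.5
```

Steady, with the plate in about 9 mm. Handing in.

```bash
python3 -c "
from rig import r
print(r.sign_off())"
```

```text
the job is handed in; nothing more can be done
None
```

I handed the job in with the blue-capped tube held square by the fingers against the right lane's stop plate, which is pushed in about 9 of 14 mm. The red-capped tube is still at the foot of its lane; sign-off returned no verdict.

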